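# Fasten the stall's overhanging display shelf to its riser with the thumbscrew

## Task

Set up the display at the food stall: lay the plywood shelf board that has a screw hole flat on the wooden riser, lined up with it, with its hole over the hole in the riser's deck and its raised card rib over the deck. Then take the round-headed thumbscrew from the fixings rack, thread it down through both holes until its flange rests on the shelf, and let go. No turning is needed, the holes are plain clearance holes.

Things in the scene. Friction and masses are not known exactly. Their poses are not given: they have to be found in the camera images.
- riser: Fixed light-wood riser, a bridge on two end legs. Origin: on the table, straight below the centre of its deck's screw hole; x along the deck, z up. Deck 170 mm long (x -45 to +125), 120 wide (y +-60), 12 thick, its top 70 mm above the table, open underneath. The through hole, 26 mm across, lies near the deck's -x end at x=y=0. Fastened, the shelf's x lies along this x.
- shelf: Loose plywood board 200 x 90 x 10 mm, 0.18 kg, lying flat. Origin: centre of its 26 mm screw hole, at the underside; x along the board (-35 to +165), y across (+-45), z up. Card rib on top at x=+70, over the centre of mass: 14 mm thick (x), 60 long (y), 35 tall, to grip across its thickness. 12 mm lip along the +x edge, which overhangs when fastened. A similar board has no hole: leave it.
- shelf_rib (a point): Centre of the top of the shelf's card rib, 45 mm above the shelf's underside and 70 mm from the hole along the shelf's x.
- thumbscrew: Loose steel thumbscrew, 0.14 kg, hanging upright in one of three holes 80 mm apart in a wooden rack 60 mm tall, the row about along world x. Origin: on its axis at the flange's underside; z up. Flange 44 mm across, 4 thick; above it a round head 28 mm across, 4 to 34 mm up, to grip; below it a smooth 10 mm shank, 45 long. The others: a low hex bolt and a ring bolt.
- thumbscrew_tip (a point): Tip of the thumbscrew's shank, 45 mm below its flange's underside.

How it is judged:
By the outcome, as a careful person would: the job done as asked, in the order asked, and still so for the second after the job is handed in, with the robot touching nothing.
It also fails if it takes over 64 s, if anything falls off the work surface, if the arm or the gripper's body presses on something with over 40 N, if the wrist force passes 120 N, or if a joint passes its speed limit or range.

## Robot

A 6-joint arm with a two-finger parallel gripper is mounted at the origin on the work surface. World frame = base frame: x ahead of the robot, y to its left, z up, the work surface at z = 0. Lengths are in m, angles in degrees, forces in N, time in s.
With the tool pointing down it reaches from about 0.35 to 0.875 m from the base axis. Payload 4.2 kg.
Tool frame: the origin (TCP) lies midway between the tips of the shut fingers; the grasp point (between the pads) lies 19 mm behind it; z points along the fingers, y is the line along which they close (so a half turn about z gives the same grasp; the last joint's range is limited). The gripper opens to 87 mm and grips with 3 to 60 N. Pads are 19 mm wide; open, the fingers measure 117 mm over their backs; the gripper's body (75 mm by 190 mm) begins 51 mm behind the grasp point.
Start: joints at [90.103, 22.042, 0.453, 0, -68.411, -14.817], TCP at [0.159, 0.604, 0.223] pointing down, gripper open.
Joint ranges: [-179.83, 179.83], [-69.29, 118.12], [-61.27, 80.66], [-181.25, 117.63], [-171.15, -9.14], [-177.46, 177.46]. Speed limits (degrees/s): [159.86, 159.86, 180, 180, 180, 180].

## Interface

Orientations are given as a 3x3 rotation matrix whose columns are the frame's x, y, z axes.
In Python, from station import r gives the robot as it stands.
- The arm moves only by the tool send_path, called by a JSON object that holds its "fn" and its "kwargs". Schema: {"type":"object","properties":{"moves":{"type":"array","items":{"type":"object","properties":{"finger_gap":{"type":"number"},"tx":{"type":"number"},"ty":{"type":"number"},"tz":{"type":"number"},"drx":{"type":"number"},"dry":{"type":"number"},"drz":{"type":"number"}},"additionalProperties":false,"required":["finger_gap"]},"minItems":1,"maxItems":8},"only":{"type":"string"},"quiet":{"type":"boolean"},"lines":{"type":"string"}},"required":["moves"],"additionalProperties":false}. moves is a list of rows, 1 to 8 of them, each an object with the fields finger_gap (the opening from 0.0 (shut) to 1.0 (fully open)), tx, ty, tz (the shift in shares of 0.6 m (1.0 is 0.6 m)), drx, dry, drz (a rotation vector in normalised numbers (1 is 2 rad)); a field left out counts as zero (the opening has to be given); each row is the pose to reach, as a shift and turn from the pose commanded when the call began, along the tool's axes at that moment; what a row does not reach only later rows make up. A row lasts 1/10 s, in which the tool goes at most 0.05 m and 8.59 degrees, less where a joint would pass 70% of its speed; a pose out of reach is approached as far as the arm can. The fingers move at their own pace and stop on an object; the grip force is fixed at half the most. Time passes only in rows, so rows that do not move let the fingers close. The tool returns the time, the measured TCP pose, the force, the opening and the grip force at its end. only (a regular expression) keeps the lines of the reply that match it, lines (a string "A,B") keeps lines A to B, and quiet returns only ok. Input that does not fit is refused with a message, and nothing moves.
- r.sense(): the state, without advancing time (a new reading comes with each control period).
- r.capture(name): name is "side" or "top" or "wrist"; returns a dict with "pixels" (384x512x3 uint8, red, green, blue), "z_map" (384x512 float32, m along the optical axis (not along the pixel's ray), 0 where there is no reading), "K" (3x3 intrinsics, pixels), "world_from_camera" (4x4, takes a point from camera to world coordinates). Camera axes: x right, y up, looking along -z (the intrinsics and any distortion apply to the point x, -y, -z); pixel columns grow to the right and rows downward; lengths in m; the calibration is good to about 2 mm. A picture is of the moment at which its call begins.
- r.finish_job(): hands the job in; it is judged then, once.
The state is a dict: "time_s": time; "joints": joint angles; "joint_velocities": joint speeds; "effort": joint torques, N m; "tcp_pos": TCP position; "ee_rot": TCP orientation; "wrist_force": force on the tool from outside, world axes, zero at the start; "moment": the same for the moment, N m; "gripper_width": opening from 0.0 (shut) to 1.0 (fully open); "gripper_force": force on a finger pad.
Only numpy, scipy, OpenCV 4.12 (cv2) and the standard library are available. Lean on these libraries where they do the work, as an engineer would, in place of code of your own. Each camera call takes 0.05 s, during which the arm holds its last target. There are 200 camera calls.

## Working session

There is one attempt and no reset: what is moved stays moved. The work goes in short steps, Python scripts to look and compute and a tool call to move; the robot and the scene stay as the last step left them, time stands still between calls to the robot, and variables do not carry over. Pictures are saved under pics/ and viewed, at most 10 in all, crops included, and the job is handed in when it is done.

```bash
ls; mkdir -p pics
```

Create h.py:
```python
import numpy as np, cv2
from station import r
def cap(n):
    c=r.capture(n); d=c['z_map']; K=c['K']; v,u=np.mgrid[:384,:512]
    p=np.stack([(u-K[0,2])/K[0,0]*d,-(v-K[1,2])/K[1,1]*d,-d],-1)
    T=np.array(c['world_from_camera']); w=p@T[:3,:3].T+T[:3,3]; w[d==0]=np.nan
    return c['pixels'],w,c
```

Run:
```python
from h import *
ims=[]
for n in ['top','side']:
    p,w,c=cap(n); np.savez(f'pics/{n}0.npz',p=p,w=w); ims.append(p); print(n,c['K'],c['world_from_camera'],[k for k in c])
cv2.imwrite('pics/a.png',ims[0][:,:,::-1]); cv2.imwrite('pics/b.png',ims[1][:,:,::-1])
s=r.sense();print(s['tcp_pos'],s['ee_rot'],s['time_s'],s['gripper_width'])
```

```text
pics
station.py
top [[374.30288959   0.         258.603295  ]
 [  0.         374.30288959 193.37917265]
 [  0.           0.           1.        ]] [[-0.00533207  0.99190766 -0.12684939  0.40292294]
 [-0.99996961 -0.00456754  0.00631721  0.02434564]
 [ 0.0056867   0.12687922  0.99190187  0.9919303 ]
 [ 0.          0.          0.          1.        ]] ['pixels', 'z_map', 'K', 'world_from_camera']
side [[357.37007735   0.         255.27117461]
 [  0.         357.37007735 193.09747871]
 [  0.           0.           1.        ]] [[ 0.95582094  0.20979331 -0.20589582  0.38536757]
 [-0.29388463  0.66730597 -0.68434974 -0.48686437]
 [-0.00617648  0.71462543  0.69948005  0.62330622]
 [ 0.          0.          0.          1.        ]] ['pixels', 'z_map', 'K', 'world_from_camera']
[0.15858581 0.60399397 0.22158947] [[ 9.67156811e-01 -2.54180106e-01 -4.20318930e-04]
 [-2.54180443e-01 -9.67154979e-01 -1.88394735e-03]
 [ 7.23483902e-05  1.92890936e-03 -9.99998137e-01]] 0.1 0.9951899293467021
```

View pics/a.png

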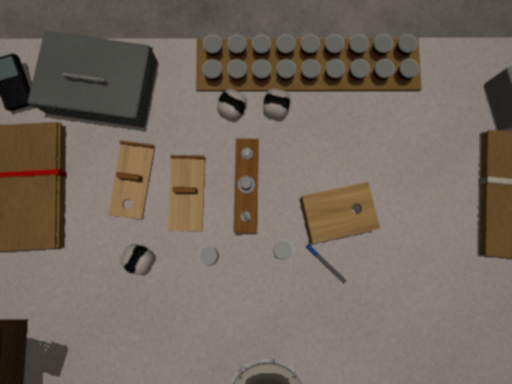

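View pics/b.png

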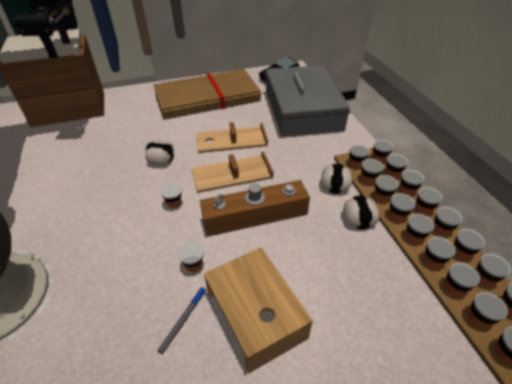

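The top view shows the shelf with its hole at (127,204), rib at (129,177) and lip at (136,145). The board without a hole is at (187,193), and the rack is at x≈246. A wide flange and tall head sit in its middle hole (246,184). The riser is at (340,212) with its hole at (357,209), so the deck's -x end points right. The side view agrees. Next I measure.

Create m.py:
```python
from h import *
def rect(w,m):
    P=w[m][:,:2]; (c,s,a)=cv2.minAreaRect((P*1000).astype(np.float32)); return np.round(c,1),np.round(s,1),round(a,2),len(P),round(np.nanmedian(w[m][:,2])*1000,1)
def box(u0,u1,v0,v1):
    m=np.zeros((384,512),bool); m[v0:v1,u0:u1]=1; return m
```

Run:
```python
from m import *
for n,B in [('top',dict(ris=(290,390,175,255),sh=(100,160,135,225),rack=(230,265,130,240))),
            ('side',dict(ris=(190,320,240,375),sh=(185,280,115,155),rack=(195,315,178,235)))]:
    d=np.load(f'pics/{n}0.npz'); w=d['w']; z=w[...,2]
    print(n,'table z',np.nanmedian(z[box(*((300,350,270,330) if n=='top' else (100,180,200,300)))]))
    b=box(*B['ris']); print('riser',rect(w,b&(z>.06)&(z<.08)))
    b=box(*B['sh']); print('shelf',rect(w,b&(z>.006)&(z<.016)),'rib',rect(w,b&(z>.035)&(z<.055)),'lip/mid',rect(w,b&(z>.017)&(z<.03)))
    b=box(*B['rack']); print('rack',rect(w,b&(z>.053)&(z<.0625)))
    m=(b&(z>.067)).astype(np.uint8); k,l,st,ce=cv2.connectedComponentsWithStats(m)
    for i in range(1,k):
        if st[i,4]>4: q=w[l==i]; print('  item',ce[i],st[i,4],q[:,:2].mean(0),np.nanmax(q[:,2]),np.ptp(q[:,:2],axis=0))
p=np.load('pics/top0.npz')['p']; q=np.load('pics/side0.npz')['p']
a=cv2.resize(p[135:245,100:400],None,fx=2.6,fy=2.6,interpolation=3); b=cv2.resize(q[110:235,185:325],None,fx=2.3,fy=2.3,interpolation=3)
o=np.zeros((580,790,3),np.uint8); o[:a.shape[0],:a.shape[1]]=a; o[288:288+b.shape[0],:b.shape[1]]=b
c=cv2.resize(q[240:360,195:325],None,fx=2.3,fy=2.3,interpolation=3); o[288:288+c.shape[0],400:400+c.shape[1]]=c
cv2.imwrite('pics/c.png',o[:,:,::-1])
```

```text
top table z -0.0006028593448070829
riser (array([ 474.2, -183.7]), array([119.9, 170.9]), 11.78, 3264, np.float64(69.4))
shelf (array([565.6, 357.5]), array([ 91.9, 196.2]), 82.3, 2118, np.float64(8.9)) rib (array([571.8, 355.4]), array([60. , 14.1]), 81.57, 137, np.float64(43.4)) lip/mid (array([616.1, 350.3]), array([ 90.6, 102.9]), 82.27, 128, np.float64(20.9))
rack (array([545.5,  50.7]), array([ 60.1, 240.5]), 88.7, 1867, np.float64(59.1))
  item [246.1875 152.3125] 48 [0.62496198 0.04915227] 0.07436050259600624 [0.01840046 0.01773717]
  item [245.46153846 183.22222222] 117 [0.54318595 0.05046502] 0.09665945938160458 [0.02780683 0.02677027]
  item [244.76923077 215.61538462] 26 [0.46456251 0.05231546] 0.09264495165678499 [0.02178522 0.01457187]
side table z -0.0008518193589972523
riser (array([ 474.8, -184.5]), array([121. , 171.8]), 11.9, 6431, np.float64(69.1))
shelf (array([598.4, 335.4]), array([272.7, 173.5]), 5.12, 1171, np.float64(8.8)) rib (array([608., 346.]), array([233.7, 101.9]), 34.89, 86, np.float64(43.1)) lip/mid (array([654.1, 318.2]), array([174.6, 136.8]), 13.78, 108, np.float64(21.1))
rack (array([545.5,  48.9]), array([ 64.2, 240.3]), 88.9, 1867, np.float64(58.9))
  item [254.80628272 191.68586387] 191 [0.5439867  0.04372412] 0.09534064361975358 [0.02822333 0.02982538]
  item [288.94230769 188.05769231] 52 [0.624917  0.0469313] 0.07351821734906172 [0.01914837 0.01881735]
  item [218.75714286 199.22857143] 70 [0.46525839 0.04960171] 0.09390909691257565 [0.02238935 0.0154823 ]
```

View pics/c.png

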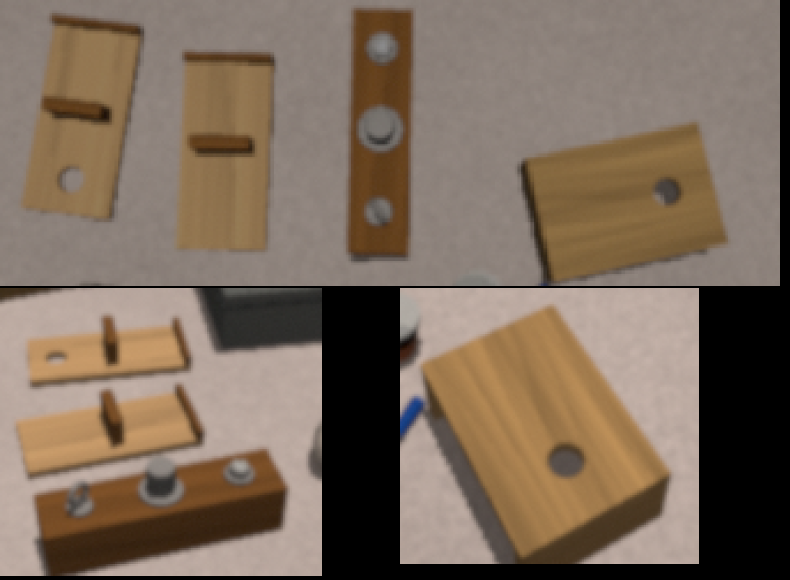

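Picture c confirms it: the middle fixing is the thumbscrew (28 mm head, top at about 95 mm). The lower left board has no hole, and the riser hole is at its right end. Sizes and heights match the given ones. Now I cross-check the hole positions and work out the first move.

Add to m.py:
```python
from scipy.spatial.transform import Rotation as R
def go(p,yaw,s=None):
    "print tool-axes shift (m) and rotvec (deg) to reach world p with tool-y at yaw, pointing down"
    s=s or r.sense(); E=np.array(s['ee_rot']); a=np.radians(yaw)
    y=np.array([np.cos(a),np.sin(a),0]); z=np.array([0,0,-1.]); T=np.c_[np.cross(y,z),y,z]
    print('t',s['time_s'],'tcp',np.round(s['tcp_pos'],4),'F',np.round(s['wrist_force'],1),'w',round(s['gripper_width'],3))
    print('shift',np.round(E.T@(np.array(p)-s['tcp_pos']),4),'rot',np.round(R.from_matrix(E.T@T).as_rotvec(degrees=True),2))
```

Run:
```python
from m import *
p,w,c=cap('top'); T=np.linalg.inv(c['world_from_camera']); K=c['K']
for n,q in [('riserhole',(.4827,-.2232,.07)),('shelfhole',(.5024,.3648,.01)),('rib',(.5721,.3556,.045))]:
    a=T[:3,:3]@q+T[:3,3]; u,v=K[0,0]*a[0]/-a[2]+K[0,2],K[1,1]*-a[1]/-a[2]+K[1,2]; print(n,u,v)
    if 'hole' in n:
        x0,y0=int(u)-12,int(v)-12; g=cv2.cvtColor(p[y0:y0+25,x0:x0+25],cv2.COLOR_RGB2LAB).astype(float)
        d=np.linalg.norm(g-np.median(g[6:19,6:19].reshape(-1,3) if 0 else g.reshape(-1,3),axis=0),axis=2)
        m=(d>18).astype(np.uint8); k,l,st,ce=cv2.connectedComponentsWithStats(m); print([(ce[i]+[x0,y0],st[i,4]) for i in range(1,k) if st[i,4]>20])
go((.572,.3558,.10),172.3)
```

```text
riserhole 356.35511727642177 208.2161921710511
[(array([356.29896907, 207.94845361]), np.int32(97))]
shelfhole 126.83603673223553 203.82354368733738
[(array([126.02941176, 203.17647059]), np.int32(68))]
rib 126.81207747097977 175.3599135773431
t 0.15 tcp [0.1586 0.6041 0.2217] F [0.1 0.3 0.6] w 1.001
shift [0.4629 0.1349 0.122 ] rot [ 8.000e-02 -8.000e-02  8.298e+01]
```

Units first: shifts go in shares of 0.6 m and turns go in shares of 2 rad. So 0.463 m is 0.7717, 0.05 m is 0.0833, 83 degrees is 0.7243.

{"fn": "send_path", "kwargs": {"moves": [{"finger_gap":1, "tx":0.7717, "ty":0.225, "tz":0.0833, "drz":0.7243}, {"finger_gap":1, "tx":0.7717, "ty":0.225, "tz":0.0833, "drz":0.7243}, {"finger_gap":1, "tx":0.7717, "ty":0.225, "tz":0.0833, "drz":0.7243}, {"finger_gap":1, "tx":0.7717, "ty":0.225, "tz":0.0833, "drz":0.7243}, {"finger_gap":1, "tx":0.7717, "ty":0.225, "tz":0.0833, "drz":0.7243}, {"finger_gap":1, "tx":0.7717, "ty":0.225, "tz":0.0833, "drz":0.7243}, {"finger_gap":1, "tx":0.7717, "ty":0.225, "tz":0.0833, "drz":0.7243}, {"finger_gap":1, "tx":0.7717, "ty":0.225, "tz":0.0833, "drz":0.7243}]}}

```text
time_s: 0.95
tcp_pos: [0.5013, 0.3984, 0.1809]
ee_rot: [[0.108, -0.994, -0.0], [-0.994, -0.108, -0.0], [0.0, 0.0, -1.0]]
wrist_force: [-0.7, 1.6, 0.1]
gripper_width: 0.997
gripper_force: 0.0
```

```bash
python3 -c "
from m import *
go((.572,.3558,.12),172.3)"
```

```text
t 0.95 tcp [0.5013 0.3984 0.1809] F [-0.7  1.6  0.1] w 0.997
shift [ 0.05   -0.0658  0.0608] rot [ 0.02 -0.02 13.89]
```

In the tool's units: -0.05 m is -0.0833, 0.04 m is 0.0667, 11 degrees is 0.096.

{"fn": "send_path", "kwargs": {"moves": [{"finger_gap":1, "tx":0.0667, "ty":-0.0833, "tz":0.0833, "drz":0.096}, {"finger_gap":1, "tx":0.0667, "ty":-0.0833, "tz":0.0833, "drz":0.096}, {"finger_gap":1, "tx":0.0667, "ty":-0.0833, "tz":0.0833, "drz":0.096}, {"finger_gap":1, "tx":0.0667, "ty":-0.0833, "tz":0.0833, "drz":0.096}, {"finger_gap":1, "tx":0.0667, "ty":-0.0833, "tz":0.0833, "drz":0.096}]}}

```text
time_s: 1.45
tcp_pos: [0.5539, 0.3668, 0.1324]
ee_rot: [[-0.076, -0.997, 0.001], [-0.997, 0.076, 0.001], [-0.001, -0.001, -1.0]]
wrist_force: [-0.1, 0.8, 0.1]
gripper_width: 0.998
gripper_force: 0.0
```

Run:
```python
from m import *
go((.572,.3558,.016),172.3)
p,w,c=cap('wrist'); cv2.imwrite('pics/w1.png',p[:,:,::-1])
z=w[...,2]; d=(w[...,0]-.572)**2+(w[...,1]-.356)**2
m=(z>.037)&(z<.055)&(d<.06**2); print(m.sum()); print('rib',rect(w,m)); m=(z>.005)&(z<.016)&(d<.09**2); print(rect(w,m))
go((.572,.3558,.016),172.3)
```

```text
t 1.45 tcp [0.5539 0.3668 0.1324] F [-0.1  0.8  0.1] w 0.998
shift [ 0.0097 -0.0187  0.1164] rot [-0.07  0.07  3.33]
1143
rib (array([573.4, 355.6]), array([60.1, 14.1]), 82.12, 1143, np.float64(45.5))
(array([571.6, 356. ]), array([ 90.5, 179. ]), 82.21, 14707, np.float64(10.7))
t 1.5 tcp [0.5537 0.367  0.1327] F [ 0.2 -0.1  0.4] w 1.001
shift [ 0.01   -0.0189  0.1167] rot [-0.09  0.1   3.35]
```

View pics/w1.png

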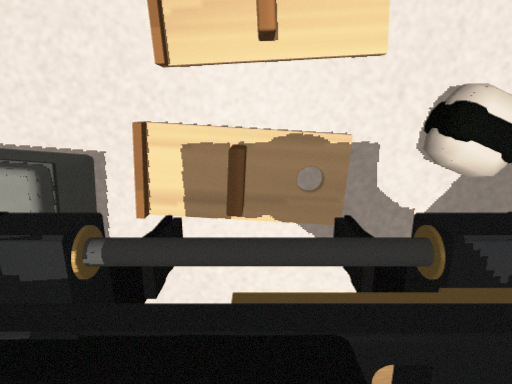

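The wrist view shows the rib at (237,180), the shelf hole at (310,178) and a dark box at the left edge. Before descending I check that the gripper body clears the box.

In the tool's units: 0.05 m is 0.0833, -0.0195 m is -0.0325, 3.4 degrees is 0.0297.

```bash
python3 -c "
from m import *
w=np.load('pics/top0.npz')['w'];z=w[...,2];b=box(25,160,30,130)
for h in (.03,.06,.08): print(h,np.nanmin(w[...,0][b&(z>h)]),np.nanmax(z[b]))
m=b&(z>.06);print(rect(w,m))
"
```

```text
0.03 0.6960112834307447 0.11086350485824692
0.06 0.7083401904839441 0.11086350485824692
0.08 0.7116727188757332 0.11086350485824692
(array([828. , 449.4]), array([284.7, 203. ]), 81.59, 8637, np.float64(83.6))
```

{"fn": "send_path", "kwargs": {"moves": [{"finger_gap":1, "tx":0.0167, "ty":-0.0325, "tz":0.0833, "drz":0.0297}, {"finger_gap":1, "tx":0.0167, "ty":-0.0325, "tz":0.0833, "drz":0.0297}, {"finger_gap":1, "tx":0.0167, "ty":-0.0325, "tz":0.0833, "drz":0.0297}, {"finger_gap":1, "tx":0.0167, "ty":-0.0325, "tz":0.0833, "drz":0.0297}]}}

```text
time_s: 1.9
tcp_pos: [0.5731, 0.3556, 0.0833]
ee_rot: [[-0.135, -0.991, 0.003], [-0.991, 0.135, 0.002], [-0.002, -0.002, -1.0]]
wrist_force: [-0.1, 0.3, 0.5]
gripper_width: 0.999
gripper_force: 0.0
```

```bash
python3 -c "
from m import *
go((.5728,.3557,.016),172.2)"
```

```text
t 1.9 tcp [0.5731 0.3556 0.0833] F [-0.1  0.3  0.5] w 0.999
shift [0.0001 0.0005 0.0673] rot [-0.13  0.12  0.05]
```

In the tool's units: 0.067 m is 0.1117, 0.04 m is 0.0667.

{"fn": "send_path", "kwargs": {"moves": [{"finger_gap":1, "ty":0.0005, "tz":0.0667}, {"finger_gap":1, "ty":0.0005, "tz":0.1117}, {"finger_gap":1, "ty":0.0005, "tz":0.1117}, {"finger_gap":1, "ty":0.0005, "tz":0.1117}]}}

```text
time_s: 2.3
tcp_pos: [0.5732, 0.3555, 0.0163]
ee_rot: [[-0.135, -0.991, 0.002], [-0.991, 0.135, 0.001], [-0.002, -0.002, -1.0]]
wrist_force: [-0.3, 0.8, 0.8]
gripper_width: 0.999
gripper_force: 0.0
```

{"fn": "send_path", "kwargs": {"moves": [{"finger_gap":0}, {"finger_gap":0}, {"finger_gap":0}, {"finger_gap":0}, {"finger_gap":0}, {"finger_gap":0}, {"finger_gap":0}, {"finger_gap":0}]}}

```text
time_s: 3.1
tcp_pos: [0.5724, 0.3542, 0.0142]
ee_rot: [[-0.137, -0.991, -0.0], [-0.991, 0.137, -0.0], [0.0, 0.0, -1.0]]
wrist_force: [0.2, -0.1, 0.2]
gripper_width: 0.359
gripper_force: 0.0
```

{"fn": "send_path", "kwargs": {"moves": [{"finger_gap":0}, {"finger_gap":0}, {"finger_gap":0}, {"finger_gap":0}, {"finger_gap":0}]}}

```text
time_s: 3.6
tcp_pos: [0.5724, 0.3543, 0.0143]
ee_rot: [[-0.137, -0.991, -0.0], [-0.991, 0.137, -0.0], [0.0, 0.0, -1.0]]
wrist_force: [-0.4, 1.0, -0.1]
gripper_width: 0.157
gripper_force: 30.0
```

{"fn": "send_path", "kwargs": {"moves": [{"finger_gap":0, "tz":-0.025}, {"finger_gap":0, "tz":-0.0667}, {"finger_gap":0, "tz":-0.1333}, {"finger_gap":0, "tz":-0.2}, {"finger_gap":0, "tz":-0.25}, {"finger_gap":0, "tz":-0.25}, {"finger_gap":0, "tz":-0.25}]}}

```text
time_s: 4.3
tcp_pos: [0.5721, 0.3542, 0.1652]
ee_rot: [[-0.137, -0.991, 0.0], [-0.991, 0.137, 0.002], [-0.002, -0.0, -1.0]]
wrist_force: [-0.9, 0.1, -3.0]
gripper_width: 0.161
gripper_force: 30.0
```

```bash
python3 -c "
from m import *
go((.468,-.1547,.166),281.8)"
```

```text
t 4.3 tcp [0.5721 0.3542 0.1652] F [-0.9  0.1 -3. ] w 0.161
shift [ 0.5184  0.0332 -0.0016] rot [-9.000e-02  5.000e-02 -1.097e+02]
```

In the tool's units: 0.27 m is 0.45, 0.24 m is 0.4, -56 degrees is -0.4887.

{"fn": "send_path", "kwargs": {"moves": [{"finger_gap":0, "tx":0.0333, "ty":0.0017, "drz":-0.0349}, {"finger_gap":0, "tx":0.0833, "ty":0.005, "drz":-0.0873}, {"finger_gap":0, "tx":0.1417, "ty":0.0083, "drz":-0.1571}, {"finger_gap":0, "tx":0.2, "ty":0.0133, "drz":-0.2269}, {"finger_gap":0, "tx":0.2667, "ty":0.0167, "drz":-0.2967}, {"finger_gap":0, "tx":0.3333, "ty":0.0217, "drz":-0.3665}, {"finger_gap":0, "tx":0.4, "ty":0.025, "drz":-0.4363}, {"finger_gap":0, "tx":0.45, "ty":0.0283, "drz":-0.4887}]}}

```text
time_s: 5.1
tcp_pos: [0.5163, 0.0865, 0.1624]
ee_rot: [[0.747, -0.665, -0.005], [-0.665, -0.747, -0.002], [-0.002, 0.004, -1.0]]
wrist_force: [0.1, 0.4, -1.3]
gripper_width: 0.159
gripper_force: 30.0
```

```bash
python3 -c "
from m import *
go((.468,-.1547,.166),281.8)"
```

```text
t 5.1 tcp [0.5163 0.0865 0.1624] F [ 0.1  0.4 -1.3] w 0.159
shift [ 0.1242  0.2123 -0.0029] rot [  0.17   0.24 -53.46]
```

In the tool's units: 0.21 m is 0.35, 0.195 m is 0.325, -53 degrees is -0.4625.

{"fn": "send_path", "kwargs": {"moves": [{"finger_gap":0, "tx":0.0333, "ty":0.0567, "drz":-0.0698}, {"finger_gap":0, "tx":0.0667, "ty":0.1133, "drz":-0.1396}, {"finger_gap":0, "tx":0.1, "ty":0.1717, "drz":-0.2094}, {"finger_gap":0, "tx":0.1333, "ty":0.2283, "drz":-0.2793}, {"finger_gap":0, "tx":0.1667, "ty":0.285, "drz":-0.3491}, {"finger_gap":0, "tx":0.1917, "ty":0.325, "drz":-0.4102}, {"finger_gap":0, "tx":0.205, "ty":0.35, "drz":-0.4538}, {"finger_gap":0, "tx":0.205, "ty":0.35, "drz":-0.4625}]}}

```text
time_s: 5.9
tcp_pos: [0.4679, -0.1509, 0.1625]
ee_rot: [[0.982, 0.191, -0.005], [0.191, -0.982, 0.0], [-0.004, -0.001, -1.0]]
wrist_force: [0.9, -0.1, -2.2]
gripper_width: 0.155
gripper_force: 30.0
```

{"fn": "send_path", "kwargs": {"moves": [{"finger_gap":0}, {"finger_gap":0}, {"finger_gap":0}]}}

```text
time_s: 6.2
tcp_pos: [0.4701, -0.1486, 0.164]
ee_rot: [[0.981, 0.194, -0.001], [0.194, -0.981, 0.0], [-0.001, -0.0, -1.0]]
wrist_force: [0.1, -0.8, -1.9]
gripper_width: 0.158
gripper_force: 30.0
```

Run:
```python
from m import *
go((.468,-.1547,.13),281.8)
for n in ('top','side'):
    p,w,c=cap(n); cv2.imwrite(f'pics/{n}2.png',p[:,:,::-1]); np.savez(f'pics/{n}2.npz',p=p,w=w,T=c['world_from_camera'],K=c['K'])
    z=w[...,2]; m=(np.hypot(w[...,0]-.48,w[...,1]+.17)<.16)&(z>.135)&(z<.168); print(rect(w,m))
```

```text
t 6.2 tcp [ 0.4701 -0.1486  0.164 ] F [ 0.1 -0.8 -1.9] w 0.158
shift [-0.0032  0.0056  0.034 ] rot [-0.02  0.04 -0.63]
(array([ 425.9, -141.5]), array([ 26.6, 148. ]), 4.37, 308, np.float64(159.3))
(array([ 469. , -154.5]), array([ 90.6, 201.4]), 11.3, 3791, np.float64(159.0))
```

View pics/side2.png

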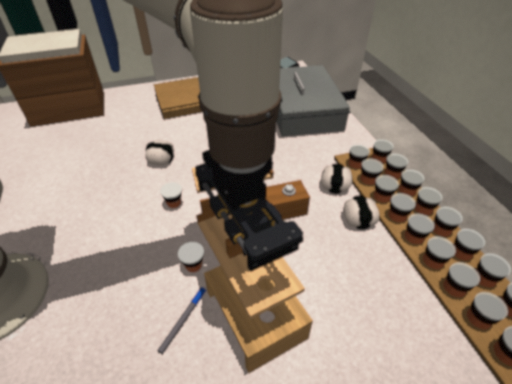

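The side view shows the shelf level above the riser, hole at the right end (267,283), slightly short of place. Its measured outline (91 x 201 mm, 11.3°) gives the remaining correction: about 5.6 mm in -y and 0.6°.

In the tool's units: 0.066 m is 0.11, 0.0055 m is 0.0092, -0.6 degrees is -0.0052.

{"fn": "send_path", "kwargs": {"moves": [{"finger_gap":0, "tx":-0.0013, "ty":0.0092, "tz":0.0333, "drz":-0.0052}, {"finger_gap":0, "tx":-0.0013, "ty":0.0092, "tz":0.075, "drz":-0.0052}, {"finger_gap":0, "tx":-0.0013, "ty":0.0092, "tz":0.1033, "drz":-0.0052}, {"finger_gap":0, "tx":-0.0013, "ty":0.0092, "tz":0.11, "drz":-0.0052}, {"finger_gap":0, "tx":-0.0013, "ty":0.0092, "tz":0.11, "drz":-0.0052}, {"finger_gap":0, "tx":-0.0013, "ty":0.0092, "tz":0.11, "drz":-0.0052}]}}

```text
time_s: 6.9
tcp_pos: [0.4714, -0.1548, 0.0993]
ee_rot: [[0.979, 0.204, 0.002], [0.204, -0.979, -0.0], [0.002, 0.001, -1.0]]
wrist_force: [1.2, 0.0, -1.9]
gripper_width: 0.159
gripper_force: 30.0
```

Run:
```python
from m import *
go((.468,-.1547,.086),281.8)
p,w,c=cap('side'); z=w[...,2]; k=np.hypot(w[...,0]-.48,w[...,1]+.17)<.16
for a,b in ((.083,.101),(.06,.075)): print(rect(w,k&(z>a)&(z<b)))
```

```text
t 6.9 tcp [ 0.4714 -0.1548  0.0993] F [ 1.2  0.  -1.9] w 0.159
shift [-0.0033 -0.0008  0.0133] rot [ 0.04 -0.11 -0.03]
(array([ 470.3, -161.5]), array([ 90.6, 200.5]), 12.06, 3204, np.float64(94.1))
(array([ 474.6, -184.2]), array([120.7, 171.6]), 11.74, 2090, np.float64(69.0))
```

In the tool's units: 0.0135 m is 0.0225, -0.0004 m is -0.0007.

{"fn": "send_path", "kwargs": {"moves": [{"finger_gap":0, "tx":-0.0007, "ty":-0.0023, "tz":0.01}, {"finger_gap":0, "tx":-0.0007, "ty":-0.0023, "tz":0.0183}, {"finger_gap":0, "tx":-0.0007, "ty":-0.0023, "tz":0.0208}, {"finger_gap":0, "tx":-0.0007, "ty":-0.0023, "tz":0.0225}, {"finger_gap":0, "tx":-0.0007, "ty":-0.0023, "tz":0.0225}]}}

```text
time_s: 7.45
tcp_pos: [0.4697, -0.1536, 0.0847]
ee_rot: [[0.979, 0.203, -0.0], [0.203, -0.979, -0.0], [-0.0, 0.0, -1.0]]
wrist_force: [0.2, -0.8, -2.1]
gripper_width: 0.156
gripper_force: 30.0
```

Run:
```python
from m import *
go((.468,-.1547,.086),281.8)
p,w,c=cap('side'); z=w[...,2]; k=np.hypot(w[...,0]-.48,w[...,1]+.17)<.16
for a,b in ((.074,.086),(.06,.072)): print(rect(w,k&(z>a)&(z<b)))
```

```text
t 7.45 tcp [ 0.4697 -0.1536  0.0847] F [ 0.2 -0.8 -2.1] w 0.156
shift [-0.0019  0.0007 -0.0013] rot [ 0.    0.01 -0.07]
(array([ 468.6, -161. ]), array([ 90.4, 198.8]), 11.98, 2935, np.float64(79.5))
(array([ 471. , -167.7]), array([120.4, 205.8]), 11.71, 1867, np.float64(69.0))
```

In the tool's units: 0.0014 m is 0.0023, -0.0008 m is -0.0013.

{"fn": "send_path", "kwargs": {"moves": [{"finger_gap":0, "tx":0.0013, "ty":-0.0013}, {"finger_gap":0, "tx":0.0013, "ty":-0.0013, "tz":0.0013}, {"finger_gap":0, "tx":0.0013, "ty":-0.0013, "tz":0.0023}, {"finger_gap":0, "tx":0.0013, "ty":-0.0013, "tz":0.0023}]}}

```text
time_s: 7.9
tcp_pos: [0.4707, -0.1526, 0.0842]
ee_rot: [[0.979, 0.204, 0.001], [0.204, -0.979, -0.0], [0.001, 0.0, -1.0]]
wrist_force: [-2.2, 1.9, 3.5]
gripper_width: 0.159
gripper_force: 30.0
```

Contact is felt, so I release and rise.

{"fn": "send_path", "kwargs": {"moves": [{"finger_gap":0.6}, {"finger_gap":0.6}, {"finger_gap":0.6}, {"finger_gap":0.6}, {"finger_gap":0.6}, {"finger_gap":0.6}]}}

```text
time_s: 8.5
tcp_pos: [0.4703, -0.1527, 0.0833]
ee_rot: [[0.979, 0.203, -0.0], [0.203, -0.979, -0.0], [-0.0, 0.0, -1.0]]
wrist_force: [-0.1, 0.3, 0.2]
gripper_width: 0.568
gripper_force: 0.0
```

{"fn": "send_path", "kwargs": {"moves": [{"finger_gap":0.6, "tz":-0.05}, {"finger_gap":0.6, "tz":-0.1167}, {"finger_gap":0.6, "tz":-0.2}, {"finger_gap":0.6, "tz":-0.2}, {"finger_gap":0.6, "tz":-0.2}]}}

```text
time_s: 9.0
tcp_pos: [0.4708, -0.1525, 0.2047]
ee_rot: [[0.979, 0.203, 0.003], [0.203, -0.979, 0.0], [0.003, 0.0, -1.0]]
wrist_force: [-0.3, 0.7, -0.3]
gripper_width: 0.602
gripper_force: 0.0
```

```bash
python3 -c "
from m import *
go((.5436,.049,.16),191.8)"
```

```text
t 9.0 tcp [ 0.4708 -0.1525  0.2047] F [-0.3  0.7 -0.3] w 0.602
shift [ 0.112  -0.1826  0.045 ] rot [-0.14 -0.17 89.92]
```

In the tool's units: -0.1826 m is -0.3043, -0.172 m is -0.2867, 11.8 degrees is 0.103.

{"fn": "send_path", "kwargs": {"moves": [{"finger_gap":0.6, "tx":0.0367, "ty":-0.06, "drz":0.0524}, {"finger_gap":0.6, "tx":0.075, "ty":-0.1217, "drz":0.103}, {"finger_gap":0.6, "tx":0.1133, "ty":-0.1833, "drz":0.103}, {"finger_gap":0.6, "tx":0.15, "ty":-0.2433, "drz":0.103}, {"finger_gap":0.6, "tx":0.175, "ty":-0.2867, "tz":0.0333, "drz":0.103}, {"finger_gap":0.6, "tx":0.1867, "ty":-0.3043, "tz":0.0667, "drz":0.103}, {"finger_gap":0.6, "tx":0.1867, "ty":-0.3043, "tz":0.0667, "drz":0.103}, {"finger_gap":0.6, "tx":0.1867, "ty":-0.3043, "tz":0.0667, "drz":0.103}]}}

```text
time_s: 9.8
tcp_pos: [0.542, 0.0485, 0.162]
ee_rot: [[1.0, -0.001, -0.003], [-0.001, -1.0, -0.002], [-0.003, 0.002, -1.0]]
wrist_force: [0.2, -0.1, 0.5]
gripper_width: 0.602
gripper_force: 0.0
```

Run:
```python
from m import *
go((.5436,.049,.07),270)
p,w,c=cap('wrist'); cv2.imwrite('pics/w3.png',p[:,:,::-1]); z=w[...,2]
m=(z>.09)&(z<.1)&(np.hypot(w[...,0]-.544,w[...,1]-.05)<.03); print(m.sum(),rect(w,m) if m.sum()>5 else '')
p,w,c=cap('top'); cv2.imwrite('pics/t3.png',cv2.resize(p[130:250,290:420],None,fx=4,fy=4,interpolation=2)[:,:,::-1]); z=w[...,2]
k=np.hypot(w[...,0]-.47,w[...,1]+.16)<.17
for a,b in ((.074,.086),(.06,.072),(.105,.125)): print(rect(w,k&(z>a)&(z<b)))
```

```text
t 9.8 tcp [0.542  0.0485 0.162 ] F [ 0.2 -0.1  0.5] w 0.602
shift [ 0.0019 -0.0006  0.092 ] rot [ 0.09  0.19 -0.04]
910 (array([546.5,  50.1]), array([26.9, 26.9]), 42.66, 910, np.float64(94.6))
(array([ 465.8, -158.2]), array([103.7, 202.7]), 13.77, 2580, np.float64(79.4))
(array([ 470.1, -163.6]), array([120.1, 212.2]), 11.85, 889, np.float64(69.2))
(array([ 468.1, -152.6]), array([59.4, 14.5]), 11.67, 164, np.float64(113.9))
```

View pics/t3.png

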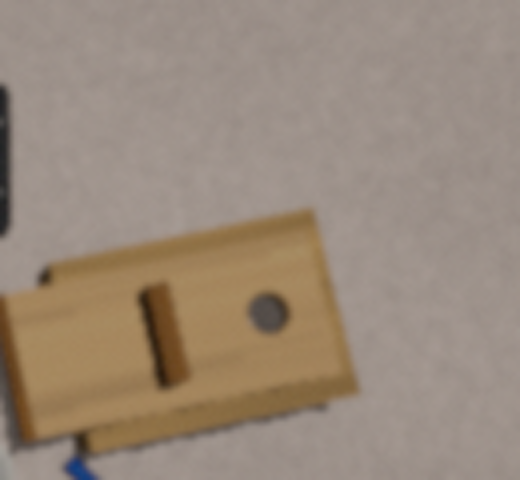

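View pics/w3.png

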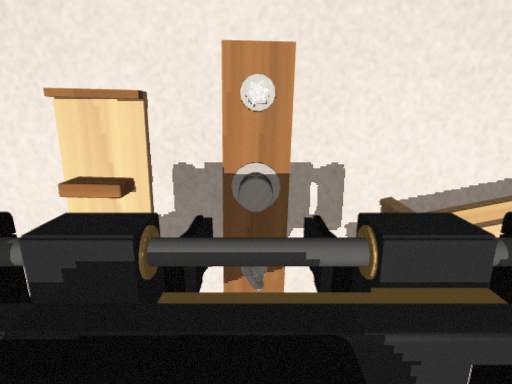

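The top view shows the shelf flat on the riser, parallel, with its hole clear at crop (268,312) and the rib over the deck. It is about 1.7 mm off along x, which is acceptable. The wrist view shows the thumbscrew at (256,188) between the hex bolt and the ring bolt. Next I pick it up.

In the tool's units: 0.092 m is 0.1533, 0.087 m is 0.145.

{"fn": "send_path", "kwargs": {"moves": [{"finger_gap":0.6, "tx":0.005, "ty":-0.0017, "tz":0.0583}, {"finger_gap":0.6, "tx":0.005, "ty":-0.0017, "tz":0.1167}, {"finger_gap":0.6, "tx":0.005, "ty":-0.0017, "tz":0.145}, {"finger_gap":0.6, "tx":0.005, "ty":-0.0017, "tz":0.1533}, {"finger_gap":0.6, "tx":0.005, "ty":-0.0017, "tz":0.1533}, {"finger_gap":0.6, "tx":0.005, "ty":-0.0017, "tz":0.1533}]}}

```text
time_s: 10.5
tcp_pos: [0.547, 0.0499, 0.073]
ee_rot: [[1.0, -0.001, 0.003], [-0.001, -1.0, 0.001], [0.003, -0.001, -1.0]]
wrist_force: [-0.6, -0.1, 0.7]
gripper_width: 0.596
gripper_force: 0.0
```

{"fn": "send_path", "kwargs": {"moves": [{"finger_gap":0}, {"finger_gap":0}, {"finger_gap":0}, {"finger_gap":0}, {"finger_gap":0}, {"finger_gap":0}]}}

```text
time_s: 11.1
tcp_pos: [0.546, 0.05, 0.0718]
ee_rot: [[1.0, -0.001, 0.0], [-0.001, -1.0, 0.0], [0.0, -0.0, -1.0]]
wrist_force: [-0.1, 0.1, 3.0]
gripper_width: 0.313
gripper_force: 30.0
```

In the tool's units: -0.125 m is -0.2083, -0.12 m is -0.2.

{"fn": "send_path", "kwargs": {"moves": [{"finger_gap":0, "tz":-0.025}, {"finger_gap":0, "tz":-0.0667}, {"finger_gap":0, "tz":-0.1333}, {"finger_gap":0, "tz":-0.2}, {"finger_gap":0, "tz":-0.2083}, {"finger_gap":0, "tz":-0.2083}, {"finger_gap":0, "tz":-0.2083}]}}

```text
time_s: 11.8
tcp_pos: [0.5446, 0.0497, 0.1946]
ee_rot: [[1.0, -0.002, -0.004], [-0.002, -1.0, -0.0], [-0.004, 0.0, -1.0]]
wrist_force: [-0.3, -0.1, -1.3]
gripper_width: 0.316
gripper_force: 30.0
```

Run:
```python
from m import *
go((.4828,-.222,.197),270)
p,w,c=cap('side'); cv2.imwrite('pics/s4.png',cv2.resize(p[60:260,150:380],None,fx=3,fy=3,interpolation=2)[:,:,::-1])
```

```text
t 11.8 tcp [0.5446 0.0497 0.1946] F [-0.3 -0.1 -1.3] w 0.316
shift [-0.0613  0.2718 -0.002 ] rot [ 0.03  0.2  -0.1 ]
```

View pics/s4.png

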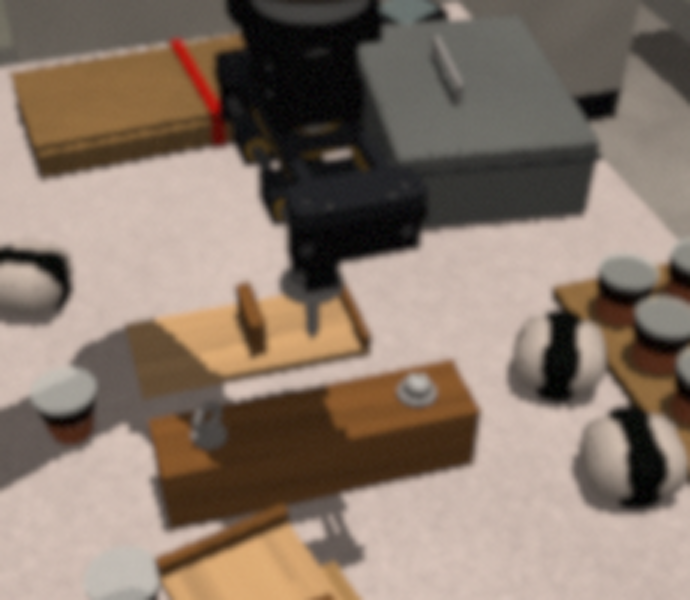

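The side view shows the thumbscrew held upright with its shank clear of the rack (crop 312,310). I carry it to the hole.

In the tool's units: 0.2718 m is 0.453, 0.265 m is 0.4417.

{"fn": "send_path", "kwargs": {"moves": [{"finger_gap":0, "tx":-0.0083, "ty":0.0367}, {"finger_gap":0, "tx":-0.0233, "ty":0.1033}, {"finger_gap":0, "tx":-0.04, "ty":0.1767}, {"finger_gap":0, "tx":-0.0567, "ty":0.2517}, {"finger_gap":0, "tx":-0.0733, "ty":0.325}, {"finger_gap":0, "tx":-0.0883, "ty":0.3917}, {"finger_gap":0, "tx":-0.1, "ty":0.4417}, {"finger_gap":0, "tx":-0.1022, "ty":0.453}]}}

```text
time_s: 12.65
tcp_pos: [0.4823, -0.2241, 0.1943]
ee_rot: [[1.0, -0.005, -0.004], [-0.005, -1.0, 0.001], [-0.004, -0.001, -1.0]]
wrist_force: [0.0, 0.5, -0.9]
gripper_width: 0.318
gripper_force: 30.0
```

{"fn": "send_path", "kwargs": {"moves": [{"finger_gap":0}, {"finger_gap":0}, {"finger_gap":0}, {"finger_gap":0}]}}

```text
time_s: 13.05
tcp_pos: [0.4846, -0.2208, 0.1963]
ee_rot: [[1.0, 0.001, -0.0], [0.001, -1.0, 0.0], [-0.0, -0.0, -1.0]]
wrist_force: [0.1, 0.0, -1.8]
gripper_width: 0.312
gripper_force: 30.0
```

Run:
```python
from m import *
go((.483,-.222,.142),270)
p,w,c=cap('side'); q,w2,c2=cap('top'); z=w[...,2]
k=np.hypot(w[...,0]-.483,w[...,1]+.222)<.035
m=k&(z>.13)&(z<.178); print('shank',m.sum(),np.nanmedian(w[m],axis=0), np.nanmin(z[m]))
b=w[m]; print([np.round(np.nanmedian(b[(b[:,2]>a)&(b[:,2]<a+.01)],axis=0),4) for a in (.135,.145,.155,.165)])
cv2.imwrite('pics/s5.png',cv2.resize(p[200:360,190:340],None,fx=3.7,fy=3.7,interpolation=2)[:,:,::-1])
```

```text
t 13.05 tcp [ 0.4846 -0.2208  0.1963] F [ 0.1  0.  -1.8] w 0.312
shift [-0.0016  0.0012  0.0543] rot [-0.01  0.    0.03]
  return np.nanmean(a, axis, out=out, keepdims=keepdims)
Traceback (most recent call last):
ValueError: zero-size array to reduction operation fmin which has no identity
```

In the tool's units: 0.044 m is 0.0733, 0.042 m is 0.07.

{"fn": "send_path", "kwargs": {"moves": [{"finger_gap":0, "tx":-0.0027, "ty":0.002, "tz":0.025}, {"finger_gap":0, "tx":-0.0027, "ty":0.002, "tz":0.0583}, {"finger_gap":0, "tx":-0.0027, "ty":0.002, "tz":0.07}, {"finger_gap":0, "tx":-0.0027, "ty":0.002, "tz":0.0733}, {"finger_gap":0, "tx":-0.0027, "ty":0.002, "tz":0.0733}]}}

```text
time_s: 13.65
tcp_pos: [0.483, -0.223, 0.1528]
ee_rot: [[1.0, -0.001, 0.0], [-0.001, -1.0, -0.0], [0.0, 0.0, -1.0]]
wrist_force: [-0.2, -0.2, -0.5]
gripper_width: 0.312
gripper_force: 30.0
```

Run:
```python
from m import *
go((.483,-.222,.142),270)
p,w,c=cap('side'); z=w[...,2]
cv2.imwrite('pics/s5.png',cv2.resize(p[200:360,190:340],None,fx=3.7,fy=3.7,interpolation=2)[:,:,::-1])
np.savez('pics/s5.npz',p=p,w=w,K=c['K'],T=c['world_from_camera'])
k=np.hypot(w[...,0]-.483,w[...,1]+.222)<.05
for a in np.arange(.09,.15,.01):
    b=w[k&(z>a)&(z<a+.01)]; print(round(a,2),len(b),np.round(np.median(b,axis=0),4) if len(b) else '')
```

```text
t 13.65 tcp [ 0.483  -0.223   0.1528] F [-0.2 -0.2 -0.5] w 0.312
shift [-0.     -0.001   0.0108] rot [ 0.02 -0.02 -0.04]
0.09 0 
0.1 0 
0.11 0 
0.12 0 
0.13 0 
0.14 18 [ 0.4636 -0.2293  0.1441]
```

View pics/s5.png

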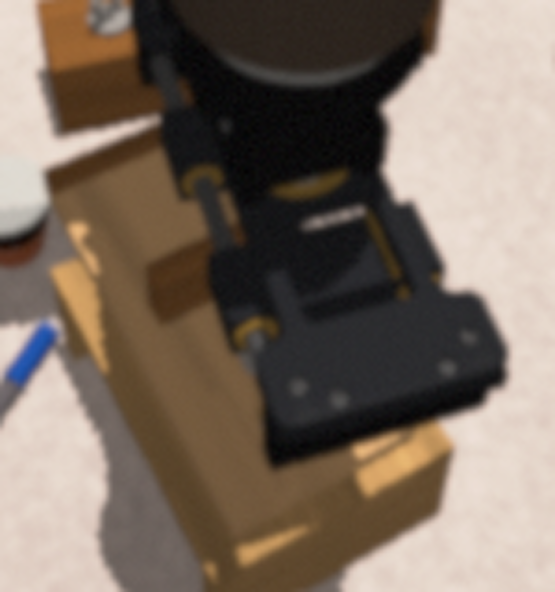

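The gripper hides the screw from the side camera. The holes leave about ±7 mm and my error is under 3 mm, so I descend in small steps and watch the force.

{"fn": "send_path", "kwargs": {"moves": [{"finger_gap":0, "ty":-0.0008, "tz":0.0133}, {"finger_gap":0, "ty":-0.0008, "tz":0.0267}, {"finger_gap":0, "ty":-0.0008, "tz":0.0333}, {"finger_gap":0, "ty":-0.0008, "tz":0.0333}]}}

```text
time_s: 14.1
tcp_pos: [0.482, -0.2224, 0.1314]
ee_rot: [[1.0, -0.001, -0.002], [-0.001, -1.0, 0.0], [-0.002, -0.0, -1.0]]
wrist_force: [0.1, -0.0, -1.3]
gripper_width: 0.312
gripper_force: 30.0
```

{"fn": "send_path", "kwargs": {"moves": [{"finger_gap":0, "tz":0.0167}, {"finger_gap":0, "tz":0.0333}, {"finger_gap":0, "tz":0.0433}, {"finger_gap":0, "tz":0.05}, {"finger_gap":0, "tz":0.05}]}}

```text
time_s: 14.6
tcp_pos: [0.4822, -0.2225, 0.1016]
ee_rot: [[1.0, -0.001, -0.002], [-0.001, -1.0, 0.0], [-0.002, -0.0, -1.0]]
wrist_force: [-1.4, -0.1, -1.3]
gripper_width: 0.314
gripper_force: 30.0
```

The shank is through both holes with no contact. I lower until the flange seats.

In the tool's units: 0.009 m is 0.015, 0.008 m is 0.0133.

{"fn": "send_path", "kwargs": {"moves": [{"finger_gap":0, "tz":0.0083}, {"finger_gap":0, "tz":0.0133}, {"finger_gap":0, "tz":0.015}, {"finger_gap":0, "tz":0.015}]}}

```text
time_s: 15.0
tcp_pos: [0.4826, -0.2225, 0.0933]
ee_rot: [[1.0, -0.001, -0.0], [-0.001, -1.0, -0.0], [-0.0, 0.0, -1.0]]
wrist_force: [-0.4, -0.4, 0.2]
gripper_width: 0.314
gripper_force: 30.0
```

{"fn": "send_path", "kwargs": {"moves": [{"finger_gap":0, "tz":0.0017}, {"finger_gap":0, "tz":0.0017}]}}

```text
time_s: 15.2
tcp_pos: [0.4826, -0.2225, 0.0924]
ee_rot: [[1.0, -0.001, 0.0], [-0.001, -1.0, 0.0], [0.0, -0.0, -1.0]]
wrist_force: [-0.9, 0.7, -1.3]
gripper_width: 0.312
gripper_force: 30.0
```

In the tool's units: 0.001 m is 0.0017.

{"fn": "send_path", "kwargs": {"moves": [{"finger_gap":0, "tz":0.0017}, {"finger_gap":0, "tz":0.0017}, {"finger_gap":0, "tz":0.0017}]}}

```text
time_s: 15.5
tcp_pos: [0.4828, -0.2226, 0.0917]
ee_rot: [[1.0, -0.001, 0.001], [-0.001, -1.0, -0.0], [0.001, 0.0, -1.0]]
wrist_force: [-0.2, 0.3, 1.1]
gripper_width: 0.312
gripper_force: 30.0
```

{"fn": "send_path", "kwargs": {"moves": [{"finger_gap":0, "tz":0.0017}, {"finger_gap":0, "tz":0.0017}, {"finger_gap":0, "tz":0.0017}]}}

```text
time_s: 15.8
tcp_pos: [0.4828, -0.2226, 0.0917]
ee_rot: [[1.0, -0.001, 0.001], [-0.001, -1.0, -0.001], [0.001, 0.001, -1.0]]
wrist_force: [-2.1, 2.7, 7.8]
gripper_width: 0.316
gripper_force: 30.0
```

Seated (force jumped to 7.8 N with no more travel). I release, rise and move aside.

{"fn": "send_path", "kwargs": {"moves": [{"finger_gap":0.55}, {"finger_gap":0.55}, {"finger_gap":0.55}, {"finger_gap":0.55}]}}

```text
time_s: 16.2
tcp_pos: [0.4826, -0.2226, 0.0902]
ee_rot: [[1.0, -0.001, -0.0], [-0.001, -1.0, 0.0], [-0.0, -0.0, -1.0]]
wrist_force: [0.2, 0.1, -0.1]
gripper_width: 0.529
gripper_force: 0.0
```

{"fn": "send_path", "kwargs": {"moves": [{"finger_gap":0.55, "tz":-0.0333}, {"finger_gap":0.55, "tz":-0.1}, {"finger_gap":0.55, "tz":-0.1667}, {"finger_gap":0.55, "ty":-0.0833, "tz":-0.2}, {"finger_gap":0.55, "ty":-0.1667, "tz":-0.2}, {"finger_gap":0.55, "ty":-0.25, "tz":-0.2}, {"finger_gap":0.55, "ty":-0.3333, "tz":-0.2}, {"finger_gap":0.55, "ty":-0.4167, "tz":-0.2}]}}

```text
time_s: 17.0
tcp_pos: [0.4825, 0.0257, 0.2106]
ee_rot: [[1.0, -0.001, 0.001], [-0.001, -1.0, 0.0], [0.001, -0.0, -1.0]]
wrist_force: [1.9, 0.3, 0.6]
gripper_width: 0.55
gripper_force: 0.0
```

{"fn": "send_path", "kwargs": {"moves": [{"finger_gap":0.55}, {"finger_gap":0.55}, {"finger_gap":0.55}]}}

```text
time_s: 17.3
tcp_pos: [0.4827, 0.0233, 0.2102]
ee_rot: [[1.0, -0.002, -0.001], [-0.002, -1.0, -0.0], [-0.001, 0.0, -1.0]]
wrist_force: [-0.2, -0.3, 0.2]
gripper_width: 0.546
gripper_force: 0.0
```

Run:
```python
from m import *
P=[]
for n in ('top','side'):
    p,w,c=cap(n); z=w[...,2]; k=np.hypot(w[...,0]-.47,w[...,1]+.17)<.18
    m=k&(z>.105)&(z<.12); nr=np.hypot(w[...,0]-.4825,w[...,1]+.2225)<.03
    print(n,'head',rect(w,m&nr),'rib',rect(w,m&~nr),'flange',rect(w,(np.hypot(w[...,0]-.4825,w[...,1]+.2225)<.035)&(z>.082)&(z<.088)))
    if n=='side': print('board',rect(w,k&(z>.074)&(z<.0815)))
    P.append(p)
a=cv2.resize(P[0][150:270,270:400],None,fx=3,fy=3,interpolation=2); b=cv2.resize(P[1][190:370,180:330],None,fx=2.5,fy=2.5,interpolation=2)
o=np.zeros((450,790,3),np.uint8); o[:360,:390]=a; o[:450,400:775]=b
cv2.imwrite('pics/end.png',o[:,:,::-1])
```

```text
top head (array([ 482. , -221.1]), array([25.7, 26.2]), 44.29, 116, np.float64(113.0)) rib (array([ 468. , -152.5]), array([59.3, 14.1]), 11.57, 164, np.float64(114.0)) flange (array([ 481.5, -224. ]), array([56.7, 56.5]), 8.29, 114, np.float64(83.3))
side head (array([ 482.5, -224. ]), array([27.3, 27.1]), 31.06, 268, np.float64(112.8)) rib (array([ 468.6, -154.5]), array([59.9, 14.7]), 11.87, 333, np.float64(113.6)) flange (array([ 481.5, -226.9]), array([35.3, 41.9]), 75.68, 221, np.float64(83.3))
board (array([ 469.9, -159.6]), array([ 91.5, 199.3]), 11.71, 4080, np.float64(79.1))
```

View pics/end.png

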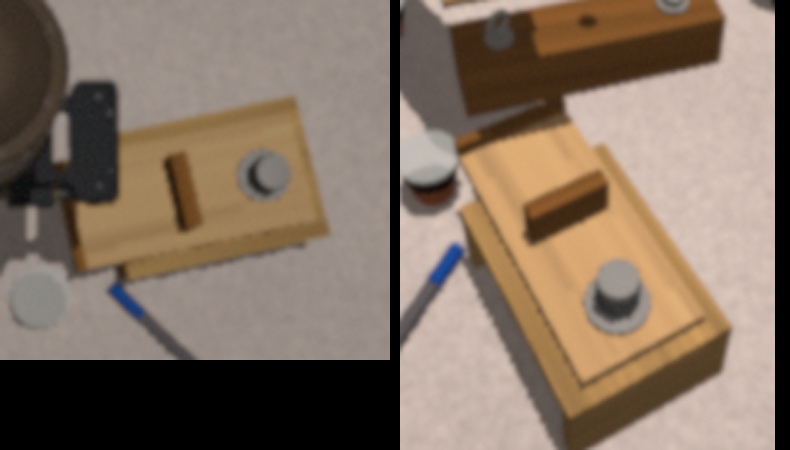

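The picture shows the shelf flat and aligned on the riser. The thumbscrew is upright with its flange seated (side crop 617,295), and the gripper is clear.

```bash
python3 -c "
from station import r
print(r.finish_job())"
```

```text
the job is handed in; nothing more can be done
None
```

The shelf lies flat on the riser, aligned to within about 2 mm, the thumbscrew is through both holes with its flange seated on the shelf, and I handed the job in at about 17 s; no verdict came back.

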